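# Load the reagent rack in run order

### The arm

A 7-joint arm with a two-finger parallel gripper is mounted at the origin on the work surface. World frame = base frame: x ahead of the robot, y to its left, z up, the work surface at z = 0. Lengths are in m, angles in rad, forces in N, time in s.
With the tool pointing down it reaches from about 0.35 to 0.9 m from the base axis. Payload 8.1 kg.
Tool frame: the origin (TCP) lies midway between the tips of the shut fingers; the grasp point (between the pads) lies 19 mm behind it; z points along the fingers, y is the direction in which the jaws open and shut (so a half turn about z gives the same grasp; the last joint's range is limited). The gripper opens to 92 mm and grips with 3 to 60 N. Pads are 19 mm wide; open, the fingers measure 130 mm over their backs; the gripper's body (75 mm by 190 mm) begins 47 mm behind the grasp point.
Start: joints at [-1.221, 0.434, 0.025, 1.573, -0.012, 1.134, -0.075], TCP at [0.273, 0.562, 0.227] pointing down, gripper open.
Joint ranges: [-2.62, 2.62], [-0.44, 2.09], [-1.27, 1.32], [0.08, 2.57], [-1.32, 4.46], [0.12, 2], [-2.74, 2.74]. Speed limits (rad/s): [2.22, 2.22, 3.01, 3.01, 3.14, 3.14, 3.14].

### API

Orientations are given as a unit quaternion [w, x, y, z].
In Python, from rig import manip, viewer gives the robot as it stands. The module is installed in compiled form; this text tells all that it offers.
- The arm moves only by the tool apply_moves, never from a script. Its argument "series" is a list that holds one entry, the list of rows, each a list of 5 numbers: the closure in counts, from 0 (fully open) to 255 (shut), then the shift along the tool's x, y, z in units of 25 mm (1.0 is 25 mm), then the turn about the tool's z in units of 8 degrees (1.0 is 8 degrees). In form: [[[claw, x, y, z, spin], ...]]. A call has 1 to 5 rows; each row shifts and turns the commanded pose from where the row before left it, along the tool's axes as they then stand; what a row does not reach is not made up. A row lasts 1/8 s, in which the tool goes at most 62.5 mm and 10.7 degrees, less where a joint would pass 70% of its speed; a pose out of reach is approached as far as the arm can. A call is refused whole if a number of a shift passes 1 or a number of a turn 1, either way. A call with a gripper value outside its range is refused whole. The fingers move at their own pace and stop on an object; the grip force is fixed at half the most. Time passes only in rows, so rows that do not move let the fingers close. It gives the time, the measured TCP pose, the force and the opening at its end, in the units of the state.
- manip.sense(): the state, without advancing time (a new reading comes with each control period).
- viewer.capture(name): name is "scene" or "top" or "wrist"; returns a dict with "img" (384x512x3 uint8, red, green, blue), "camera_matrix" (3x3 intrinsics, pixels), "rvec" (rotation vector, rad) and "tvec" (3), from world to camera coordinates, as OpenCV has them. Camera axes: x right, y down, z forward; pixel columns grow to the right and rows downward; lengths in m; the calibration is good to about 2 mm. A picture is of the moment at which its call begins. There is no depth.
- manip.close_job(): hands the job in, once; it reports no verdict.
The state is a dict: "t": time; "joint_pos": joint angles; "qvel": joint speeds; "joint_torque": joint torques, N m; "tcp_pos": TCP position; "ee_rot": TCP orientation; "wrist_force": force on the tool from outside, world axes, zero at the start; "torque": the same for the moment, N m; "opening": finger opening in m.
Only numpy, scipy, OpenCV 4.12 (cv2) and the standard library are available. Lean on these libraries where they do the work, as an engineer would, in place of code of your own. Each camera call takes 0.05 s, during which the arm holds its last target.

### The job

The four reagent bottles stand in the foam-lined white transport tray in run order, the first one next to the tray's carrying grip. Load them all into the aluminium reagent rack in that same order counted from the rack's own grip, so that the bottle that stood next to the tray's grip ends up in the compartment next to the rack's grip, and so on to the far end. Keep the bottles upright all the way, set each one down rather than dropping it, and leave each standing squarely on the floor of its own compartment.

Things in the scene. Friction and masses are not known exactly. Their poses are not given: they have to be found in the camera images.
- jar_mid (a point): The wide jar: round, 44 mm body and a 46 mm wide lid of nearly the same width, 78 mm high; off-white plastic, white screw cap, paper label; loose, 0.06 to 0.17 kg. This point: its centre, half-way up; z is its long axis, up as it stands (39 mm above its foot). Grip the 44 mm body or the lid.
- vial_mid (a point): The slim round bottle: 36 mm body up to 68 mm, sloping shoulder, small 22 mm cap, 98 mm high; off-white plastic, white screw cap, paper label; loose, 0.06 to 0.17 kg. This point: its centre, half-way up; z is its long axis, up as it stands (49 mm above its foot). Grip the 36 mm body.
- square_mid (a point): The square bottle: 40 x 40 mm body up to 64 mm with a flat shoulder, 30 mm cap, 88 mm high; off-white plastic, white screw cap, paper label; loose, 0.06 to 0.17 kg. This point: its centre, half-way up; z is its long axis, up as it stands (44 mm above its foot). Its flat sides are parallel to the tray's within a few degrees at the start, along its own x and y. Grip the body across two flats.
- flat_mid (a point): The flat bottle: oblong body 32 mm (its x) by 46 mm (its y) up to 70 mm, small 22 mm cap, 94 mm high; off-white plastic, white screw cap, paper label; loose, 0.06 to 0.17 kg. This point: its centre, half-way up; z is its long axis, up as it stands (47 mm above its foot). At the start its 46 mm side lies along the row. Grip the body across the 32 mm, that is, across the row.
- nest_jar: Nest of the wide jar: charcoal foam block 60 x 64 x 20 mm (x, y, z), fixed in the tray with its top 24 mm above the bench, pocket round, 49 mm wide, 14 mm deep. Origin: centre of its underside, 4 mm above the bench; the bottle's foot stands 6 mm above this. Axes parallel to the tray's. It stays in the tray and so always shows where its bottle came from.
- nest_vial: Nest of the slim round bottle: charcoal foam block 60 x 64 x 20 mm (x, y, z), fixed in the tray with its top 24 mm above the bench, pocket round, 39 mm wide, 14 mm deep. Origin: centre of its underside, 4 mm above the bench; the bottle's foot stands 6 mm above this. Axes parallel to the tray's. It stays in the tray and so always shows where its bottle came from.
- nest_square: Nest of the square bottle: charcoal foam block 60 x 64 x 20 mm (x, y, z), fixed in the tray with its top 24 mm above the bench, pocket 43 x 43 mm, 14 mm deep. Origin: centre of its underside, 4 mm above the bench; the bottle's foot stands 6 mm above this. Axes parallel to the tray's. It stays in the tray and so always shows where its bottle came from.
- nest_flat: Nest of the flat bottle: charcoal foam block 60 x 64 x 20 mm (x, y, z), fixed in the tray with its top 24 mm above the bench, pocket 35 mm in x by 49 mm in y, 14 mm deep. Origin: centre of its underside, 4 mm above the bench; the bottle's foot stands 6 mm above this. Axes parallel to the tray's. It stays in the tray and so always shows where its bottle came from.
- tray: White sheet-metal transport tray, fixed, 70 (x) by 268 mm (y), rim 16 mm high. Four foam nests in a row at y = +99, +33, -33, -99 mm, any bottle in any of them, feet 10 mm above the bench, 20 to 30 mm between bottles: grip across the row (along tray x). Steel carrying grip with black sleeve, 54 mm high, at the +y end (y = +160), so y = +99 is first. Origin: centre of underside, on the bench.
- rack: Aluminium reagent rack, fixed, empty, 70 (x) by 268 mm (y). Four open compartments 62 x 62 mm inside, in a row at x = 0, y = -99, -33, +33, +99 mm; floor 5 mm above the bench with dark pads, walls and dividers 4 mm thick, 18 mm high. Carrying grip as on the tray, 54 mm high, at its -y end (y = -160), so y = -99 is first. Origin: centre of underside, on the bench.

How it is judged:
At the end, for the whole second after the job is handed in: Each bottle stands upright (within 0.1 rad) on the floor of the rack (within 6 mm in height), its axis within 16 mm of the centre of its compartment in x and in y, in the compartment that is as many places from the rack's grip as its nest is from the tray's grip; all at rest (((y of nest_jar in the frame of tray between 0.079 and 0.119 m and y of jar_mid in the frame of rack between -0.115 and -0.083 m) or (y of nest_jar in the frame of tray between 0.013 and 0.053 m and y of jar_mid in the frame of rack between -0.049 and -0.017 m) or (y of nest_jar in the frame of tray between -0.053 and -0.013 m and y of jar_mid in the frame of rack between 0.017 and 0.049 m) or (y of nest_jar in the frame of tray between -0.119 and -0.079 m and y of jar_mid in the frame of rack between 0.083 and 0.115 m)) and x of jar_mid in the frame of rack between -0.016 and 0.016 m and z of jar_mid in the frame of rack between 0.038 and 0.05 m and angle between each of jar_mid, vial_mid, square_mid, flat_mid's own z axis and vertical below 0.1 rad and linear speed of each of jar, vial, square, flat below 0.02 m/s and angular speed of each of jar, vial, square, flat below 0.2 rad/s and ((y of nest_vial in the frame of tray between 0.079 and 0.119 m and y of vial_mid in the frame of rack between -0.115 and -0.083 m) or (y of nest_vial in the frame of tray between 0.013 and 0.053 m and y of vial_mid in the frame of rack between -0.049 and -0.017 m) or (y of nest_vial in the frame of tray between -0.053 and -0.013 m and y of vial_mid in the frame of rack between 0.017 and 0.049 m) or (y of nest_vial in the frame of tray between -0.119 and -0.079 m and y of vial_mid in the frame of rack between 0.083 and 0.115 m)) and x of vial_mid in the frame of rack between -0.016 and 0.016 m and z of vial_mid in the frame of rack between 0.048 and 0.06 m and ((y of nest_square in the frame of tray between 0.079 and 0.119 m and y of square_mid in the frame of rack between -0.115 and -0.083 m) or (y of nest_square in the frame of tray between 0.013 and 0.053 m and y of square_mid in the frame of rack between -0.049 and -0.017 m) or (y of nest_square in the frame of tray between -0.053 and -0.013 m and y of square_mid in the frame of rack between 0.017 and 0.049 m) or (y of nest_square in the frame of tray between -0.119 and -0.079 m and y of square_mid in the frame of rack between 0.083 and 0.115 m)) and x of square_mid in the frame of rack between -0.016 and 0.016 m and z of square_mid in the frame of rack between 0.043 and 0.055 m and ((y of nest_flat in the frame of tray between 0.079 and 0.119 m and y of flat_mid in the frame of rack between -0.115 and -0.083 m) or (y of nest_flat in the frame of tray between 0.013 and 0.053 m and y of flat_mid in the frame of rack between -0.049 and -0.017 m) or (y of nest_flat in the frame of tray between -0.053 and -0.013 m and y of flat_mid in the frame of rack between 0.017 and 0.049 m) or (y of nest_flat in the frame of tray between -0.119 and -0.079 m and y of flat_mid in the frame of rack between 0.083 and 0.115 m)) and x of flat_mid in the frame of rack between -0.016 and 0.016 m and z of flat_mid in the frame of rack between 0.046 and 0.058 m); the robot touches nothing.
It fails at once if a bottle is tipped more than 0.6 rad from upright (angle between any of jar_mid, vial_mid, square_mid, flat_mid's own z axis and vertical above 0.6 rad).
It fails at once if a bottle is let go with its foot more than 35 mm above the bench (30 mm above the rack's floor) ((height (world z) of jar_mid above 0.074 m and contact force between jar and the fingers below 0.05 N) or (height (world z) of vial_mid above 0.084 m and contact force between vial and the fingers below 0.05 N) or (height (world z) of square_mid above 0.079 m and contact force between square and the fingers below 0.05 N) or (height (world z) of flat_mid above 0.082 m and contact force between flat and the fingers below 0.05 N)).
It also fails if it takes over 104 s, if anything falls off the work surface, if the arm or the gripper's body presses on something with over 40 N, if the wrist force passes 120 N, or if a joint passes its speed limit or range.

## Working session

There is one attempt and no reset: what is moved stays moved. The work goes in short steps, Python scripts to look and compute and a tool call to move; the robot and the scene stay as the last step left them, time stands still between calls to the robot, and variables do not carry over. Pictures are saved under pics/ and viewed, and the job is handed in when it is done.

Besides the shell and the picture viewer there is one more tool, called after "Emit:" as name([rows], argument=value, ...), one row to a line, values as JSON. apply_moves: Moves the arm, as the interface text tells. Its arguments: {"type":"object","properties":{"series":{"type":"array"}},"required":["series"]}

```bash
mkdir -p pics; ls; python3 - <<'E'
from rig import manip, viewer
import cv2
s=manip.sense()
print({k:s[k] for k in('t','tcp_pos','ee_rot','opening','wrist_force')})
for n in('scene','top'):
    c=viewer.capture(n); cv2.imwrite(f'pics/{n}0.png',c['img'][:,:,::-1]); print(n,c['camera_matrix'],c['rvec'],c['tvec'])
E
```

```text
pics
{'t': 0.0, 'tcp_pos': array([0.27328264, 0.56150879, 0.22595692]), 'ee_rot': array([-1.01278472e-04,  2.24530487e-01,  9.74466741e-01, -7.87735010e-04]), 'opening': 0.09166246496979759, 'wrist_force': array([-0.04965395,  0.62000568, -0.49232413])}
scene [[403.98025933   0.         254.30362661]
 [  0.         403.98025933 195.18211096]
 [  0.           0.           1.        ]] [ 1.19676192  2.2516865  -1.02689103] [ 0.32332307 -0.23181935  1.06269026]
top [[392.69137658   0.         262.25629447]
 [  0.         392.69137658 192.16878847]
 [  0.           0.           1.        ]] [ 2.12430667 -2.1208474   0.15681492] [-0.01195301  0.56068681  0.61206295]
```

View pics/scene0.png

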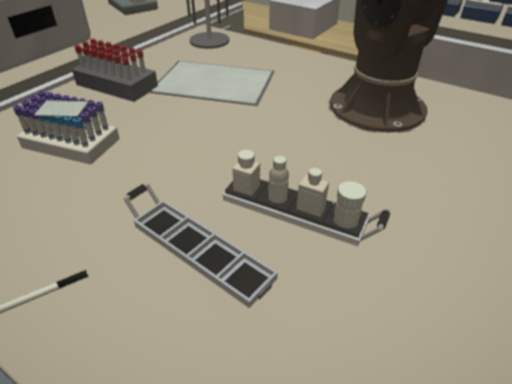

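View pics/top0.png

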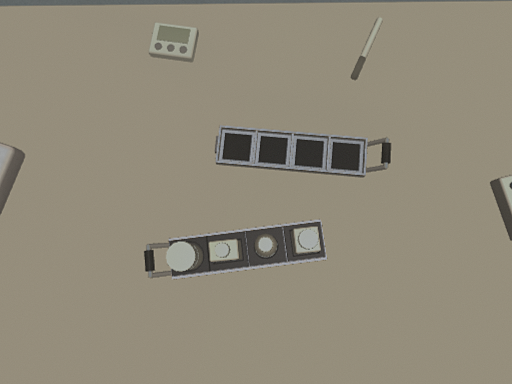

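```bash
cat > h.py <<'E'
import numpy as np, cv2
from rig import manip, viewer
def cam(c):
    R=cv2.Rodrigues(np.array(c['rvec'],float))[0]; t=np.array(c['tvec'],float).ravel(); return c['camera_matrix'],R,t
def ray(c,uv,z):
    K,R,t=cam(c); uv=np.atleast_2d(np.asarray(uv,float))
    d=np.c_[uv,np.ones(len(uv))]@np.linalg.inv(K).T@R; o=-R.T@t
    return o+d*((z-o[2])/d[:,2])[:,None]
def proj(c,p):
    return cv2.projectPoints(np.atleast_2d(np.asarray(p,float)),np.array(c['rvec'],float),np.array(c['tvec'],float),c['camera_matrix'],None)[0][:,0]
E
python3 - <<'E'
from h import *
c=viewer.capture('top'); im=c['img']
K,R,t=cam(c); print('cam',-R.T@t)
print(ray(c,[[256,192],[300,192],[256,230]],0))
g=cv2.cvtColor(im,cv2.COLOR_RGB2GRAY)
cv2.imwrite('pics/t1.png',cv2.resize(im[115:290,135:400],None,fx=3,fy=3,interpolation=cv2.INTER_CUBIC)[:,:,::-1])
m=(g<60).astype(np.uint8)
cs,_=cv2.findContours(m,cv2.RETR_EXTERNAL,cv2.CHAIN_APPROX_NONE)
for k in cs:
    if cv2.contourArea(k)>60:
        r=cv2.minAreaRect(k); M=cv2.moments(k); u=[M['m10']/M['m00'],M['m01']/M['m00']]
        print(np.round(u,1),np.round(r[0],1),np.round(r[1],1),round(r[2],1),ray(c,[r[0]],0.005).round(4))
E
```

```text
cam [ 0.44931646 -0.02577711  0.69755565]
[[ 0.56916896  0.00132624  0.        ]
 [ 0.56914641 -0.07787571  0.        ]
 [ 0.50076805  0.0009021   0.        ]]
[148.9 260.2] [148.8 260.2] [20.1  8.4] 85.6 [[0.4474 0.188  0.005 ]]
[185.9 257.6] [187.4 256.4] [35.3 33.1] 86.2 [[0.454  0.1204 0.005 ]]
[385.5 152.3] [385.  152.5] [19.  8.] 90.0 [[ 0.6407 -0.2318  0.005 ]]
[345.2 155.9] [345.2 155.9] [27.  25.7] 4.8 [[ 0.6346 -0.16    0.005 ]]
[308.7 152.7] [308.7 152.7] [26.7 25.7] 4.8 [[ 0.6407 -0.0942  0.005 ]]
[272.5 149.6] [272.4 149.6] [26.3 25.5] 5.2 [[ 0.6467 -0.0284  0.005 ]]
[236.5 146.5] [236.5 146.5] [26.3 25.5] 5.2 [[0.6528 0.0373 0.005 ]]
```

View pics/t1.png

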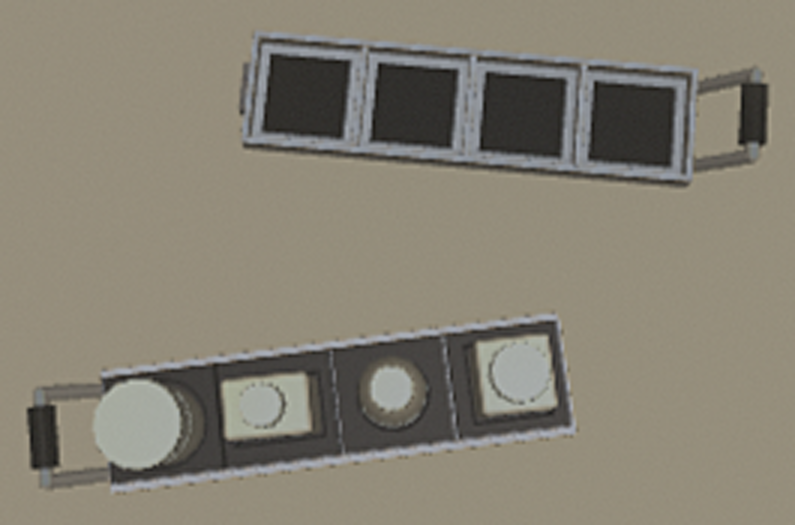

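```bash
python3 - <<'E'
from h import *
c=viewer.capture('top'); s=viewer.capture('scene')
uv=np.array([[181.3,256.3],[222.3,249.7],[265.3,244.3],[308.3,239.3]])
P=np.array([ray(c,[u],z)[0] for u,z in zip(uv,(.088,.104,.108,.098))])
print(P.round(4)); print(np.linalg.norm(np.diff(P[:,:2],axis=0),axis=1))
cr=np.array([[103,372],[558,316],[575,434],[113,491]])/3+[135,115]
C=ray(c,cr,.016); print(C.round(4),C.mean(0).round(4)); a=C[0]+C[3]-C[1]-C[2]; print('tray y ang',np.degrees(np.arctan2(-a[0],a[1])), [np.linalg.norm(C[i]-C[i-1]) for i in range(4)])
y=a[:2]/np.linalg.norm(a[:2])
for k in(.099,.033,-.033,-.099): print('nest',(C.mean(0)[:2]+k*y).round(4))
# check in scene view
im=s['img'][:,:,::-1].copy()
rk=[[.6346,-.16,.005],[.6407,-.0942,.005],[.6467,-.0284,.005],[.6528,.0373,.005]]
im=cv2.resize(im[130:310,110:400],None,fx=2.7,fy=2.7,interpolation=cv2.INTER_CUBIC)
for p in proj(s,np.r_[P,rk,C]): cv2.circle(im,tuple(np.int32(np.round((p-[110,130]+.5)*2.7))),3,(0,0,255),-1)
cv2.imwrite('pics/s1.png',im)
st=manip.sense(); print(st['tcp_pos'],cv2.Rodrigues(np.eye(3))[0].T, st['opening'])
from scipy.spatial.transform import Rotation as Ro
q=st['ee_rot']; print(Ro.from_quat([q[1],q[2],q[3],q[0]]).as_matrix().round(3))
E
```

```text
[[ 0.4537  0.1123  0.088 ]
 [ 0.4635  0.0473  0.104 ]
 [ 0.4716 -0.0172  0.108 ]
 [ 0.4796 -0.0822  0.098 ]]
[0.06577149 0.06503202 0.06545632]
[[ 0.4837  0.1507  0.016 ]
 [ 0.5165 -0.1124  0.016 ]
 [ 0.4493 -0.1206  0.016 ]
 [ 0.4165  0.142   0.016 ]] [0.4665 0.0149 0.016 ]
tray y ang 7.1220597622393065 [np.float64(0.06780379596851796), np.float64(0.26509098380154844), np.float64(0.06769344613547124), np.float64(0.2646182137410864)]
nest [0.4542 0.1132]
nest [0.4624 0.0477]
nest [ 0.4706 -0.0178]
nest [ 0.4788 -0.0833]
[0.27338084 0.5617768  0.22636123] [[0. 0. 0.]] 0.09196953730901693
[[-0.899  0.438 -0.   ]
 [ 0.438  0.899 -0.001]
 [-0.    -0.001 -1.   ]]
```

View pics/s1.png

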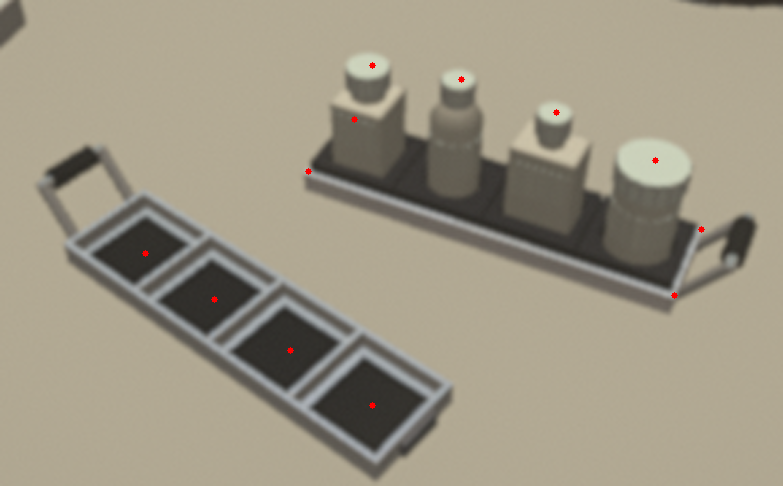

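```bash
cat >> h.py <<'E'
from scipy.spatial.transform import Rotation as Ro
# name: (tray xy, rack xy, tcp z at grasp)
T=dict(jar=((.454,.1125),(.6346,-.16),.031),flat=((.463,.0475),(.6407,-.0942),.045),vial=((.471,-.0175),(.6467,-.0284),.047),square=((.4795,-.0825),(.6528,.0373),.039))
def now():
    s=manip.sense(); q=s['ee_rot']; M=Ro.from_quat([q[1],q[2],q[3],q[0]]).as_matrix()
    return s,np.array(s['tcp_pos']),np.degrees(np.arctan2(M[1,1],M[0,1])),M
def plan(xyz,th,claw=0,start=None,n=None):
    """rows from the present pose to xyz with jaw heading th (deg)"""
    s,p,h,M=now()
    if start: p,h=np.array(start[0]),start[1]
    d=np.array(xyz)-p; dh=(th-h+90)%180-90
    for k in range(n or 1,60):
        rows=[];hh=h
        for i in range(k):
            a=np.radians(hh); y=np.array([np.cos(a),np.sin(a),0]); x=np.array([-y[1],y[0],0]); st=d/k/.025
            rows.append([claw,st@x,st@y,-st[2],-dh/k/8]); hh+=dh/k
        r=np.array(rows)
        if abs(r[:,1:]).max()<=.98: break
    print('from',p.round(4),round(h,2),'tilt',(M[:2,2]).round(4),'t',round(s['t'],2),'F',np.round(s['wrist_force'],1),'open',round(s['opening'],4))
    for i in range(0,k,5): print(str(r[i:i+5].round(2).tolist()))
E
python3 -c "
from h import *
plan((.454,.1125,.17),7.1)"
```

```text
from [0.2734 0.5618 0.2264] 64.05 tilt [-0.0002 -0.0007] t 0.25 F [-0.8 -0.1  0.1] open 0.092
[[0.0, -0.72, -0.65, 0.11, 0.36], [0.0, -0.75, -0.61, 0.11, 0.36], [0.0, -0.78, -0.58, 0.11, 0.36], [0.0, -0.81, -0.54, 0.11, 0.36], [0.0, -0.83, -0.5, 0.11, 0.36]]
[[0.0, -0.86, -0.45, 0.11, 0.36], [0.0, -0.88, -0.41, 0.11, 0.36], [0.0, -0.9, -0.37, 0.11, 0.36], [0.0, -0.91, -0.32, 0.11, 0.36], [0.0, -0.93, -0.28, 0.11, 0.36]]
[[0.0, -0.94, -0.23, 0.11, 0.36], [0.0, -0.95, -0.18, 0.11, 0.36], [0.0, -0.96, -0.13, 0.11, 0.36], [0.0, -0.96, -0.09, 0.11, 0.36], [0.0, -0.97, -0.04, 0.11, 0.36]]
[[0.0, -0.97, 0.01, 0.11, 0.36], [0.0, -0.97, 0.06, 0.11, 0.36], [0.0, -0.96, 0.11, 0.11, 0.36], [0.0, -0.96, 0.15, 0.11, 0.36], [0.0, -0.95, 0.2, 0.11, 0.36]]
```

Emit:
apply_moves([
  [[0,-0.72,-0.65,0.1,0.36],[0,-0.75,-0.61,0.1,0.36],[0,-0.78,-0.58,0.1,0.36],[0,-0.81,-0.54,0.1,0.36],[0,-0.83,-0.5,0.1,0.36]],
])

```text
t: 0.88
tcp_pos: [0.3188, 0.4484, 0.2141]
ee_rot: [0.0, 0.346, 0.938, -0.0]
wrist_force: [0.4, 0.3, 0.1]
opening: 0.0918
```

Emit:
apply_moves([
  [[0,-0.86,-0.45,0.1,0.36],[0,-0.88,-0.41,0.1,0.36],[0,-0.9,-0.37,0.1,0.36],[0,-0.91,-0.32,0.1,0.36],[0,-0.93,-0.28,0.1,0.36]],
])

```text
t: 1.5
tcp_pos: [0.3638, 0.3352, 0.2016]
ee_rot: [0.0, 0.461, 0.887, 0.0]
wrist_force: [0.1, 0.8, 0.3]
opening: 0.0917
```

Emit:
apply_moves([
  [[0,-0.94,-0.23,0.1,0.36],[0,-0.95,-0.18,0.1,0.36],[0,-0.96,-0.13,0.1,0.36],[0,-0.96,-0.09,0.1,0.36],[0,-0.97,-0.04,0.1,0.36]],
])

```text
t: 2.12
tcp_pos: [0.4081, 0.2227, 0.1891]
ee_rot: [0.0, 0.569, 0.822, 0.0]
wrist_force: [-0.0, -0.3, -0.3]
opening: 0.0916
```

Emit:
apply_moves([
  [[0,-0.97,0.01,0.1,0.36],[0,-0.97,0.06,0.1,0.36],[0,-0.96,0.11,0.1,0.36],[0,-0.96,0.15,0.1,0.36],[0,-0.95,0.2,0.1,0.36]],
])

```text
t: 2.75
tcp_pos: [0.4524, 0.1097, 0.1766]
ee_rot: [0.0, 0.667, 0.745, 0.0]
wrist_force: [-0.1, -1.3, -0.3]
opening: 0.0921
```

```bash
python3 -c "
from h import *
c=viewer.capture('wrist'); cv2.imwrite('pics/w1.png',c['img'][:,:,::-1])
plan((.454,.1125,.11),7.1)
K,R,t=cam(c);print(-R.T@t)
print(proj(c,[[.454,.1125,.088],[.463,.0475,.104],[.471,-.0175,.108]]))"
```

```text
from [0.4533 0.1065 0.1765] 5.93 tilt [ 0.0006 -0.0015] t 2.8 F [ 1.  -3.7 -0.1] open 0.0917
[[0.0, 0.08, 0.02, 0.89, -0.05], [0.0, 0.08, 0.02, 0.89, -0.05], [0.0, 0.08, 0.02, 0.89, -0.05]]
[0.44389482 0.19020269 0.33331316]
[[258.17531921 194.3450228 ]
 [260.18098231 267.7688699 ]
 [260.86498187 329.01048034]]
```

View pics/w1.png

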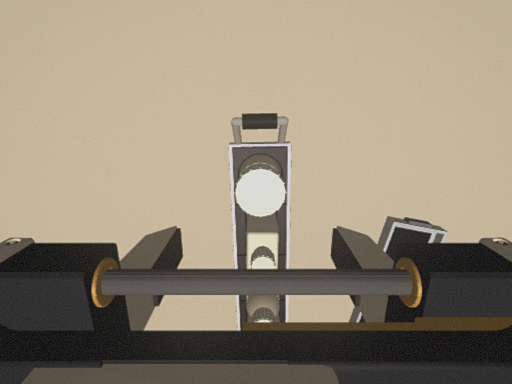

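Emit:
apply_moves([
  [[0,0.1,0.02,0.9,-0.05],[0,0.1,0.02,0.9,-0.05],[0,0.06,0.02,0.9,-0.05],[0,0,0,0,0],[0,0,0,0,0]],
])

```text
t: 3.42
tcp_pos: [0.453, 0.1175, 0.1098]
ee_rot: [0.0, 0.659, 0.752, 0.0]
wrist_force: [-0.4, 0.4, -0.2]
opening: 0.0919
```

```bash
python3 -c "
from h import *
plan((.454,.1125,.031),7.1)"
```

```text
from [0.453  0.1175 0.1098] 7.59 tilt [0.0005 0.0001] t 3.42 F [-0.4  0.4 -0.2] open 0.0919
[[0.0, -0.05, 0.0, 0.79, 0.02], [0.0, -0.05, 0.0, 0.79, 0.02], [0.0, -0.05, 0.0, 0.79, 0.02], [0.0, -0.05, 0.0, 0.79, 0.02]]
```

Emit:
apply_moves([
  [[0,-0.1,0.02,0.79,0.02],[0,-0.1,0.02,0.79,0.02],[0,0,0,0.79,0.02],[0,0,0,0.79,0],[0,0,0,0,0]],
])

```text
t: 4.05
tcp_pos: [0.4541, 0.1128, 0.0302]
ee_rot: [-0.0, 0.662, 0.75, -0.0]
wrist_force: [-0.2, -0.3, -0.7]
opening: 0.0915
```

Emit:
apply_moves([
  [[255,0,0,0,0],[255,0,0,0,0],[255,0,0,0,0],[255,0,0,0,0],[255,0,0,0,0]],
])

```text
t: 4.68
tcp_pos: [0.4543, 0.1131, 0.0304]
ee_rot: [0.0, 0.661, 0.75, 0.0]
wrist_force: [1.0, -0.7, 1.2]
opening: 0.0463
```

```bash
python3 -c "
from h import *
plan((.454,.1125,.17),7.1)
c=viewer.capture('scene'); cv2.imwrite('pics/s2.png',c['img'][:,:,::-1])"
```

```text
from [0.4543 0.1131 0.0304] 7.18 tilt [0.0003 0.0001] t 4.67 F [ 1.  -0.7  1.2] open 0.0463
[[0.0, -0.0, -0.0, -0.93, 0.0], [0.0, -0.0, -0.0, -0.93, 0.0], [0.0, -0.0, -0.0, -0.93, 0.0], [0.0, -0.0, -0.0, -0.93, 0.0], [0.0, -0.0, -0.0, -0.93, 0.0]]
[[0.0, -0.0, -0.0, -0.93, 0.0]]
```

View pics/s2.png

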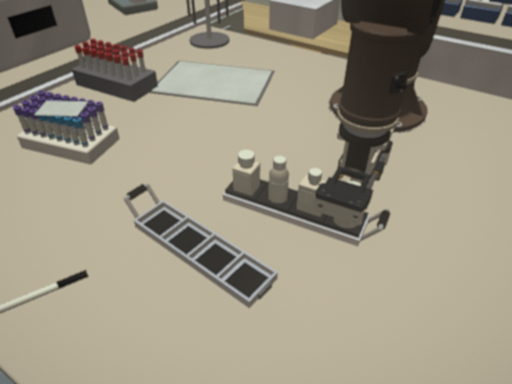

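Emit:
apply_moves([
  [[255,0,0,-0.5,0],[255,0,0,-0.95,0],[255,0,0,-0.95,0],[255,0,0,-0.95,0],[255,0,0,-0.95,0]],
])

```text
t: 5.35
tcp_pos: [0.4539, 0.1129, 0.1392]
ee_rot: [0.0, 0.662, 0.75, 0.0]
wrist_force: [0.2, 0.3, -1.7]
opening: 0.0449
```

Emit:
apply_moves([
  [[255,0,0,-0.95,0],[255,0,0,-0.4,0],[255,0,0,0,0]],
])

```text
t: 5.72
tcp_pos: [0.4543, 0.1132, 0.172]
ee_rot: [0.0, 0.661, 0.75, 0.001]
wrist_force: [-0.1, -0.5, -2.2]
opening: 0.0447
```

```bash
python3 -c "
from h import *
plan((.6346,-.16,.165),-5.3,255)"
```

```text
from [0.4543 0.1132 0.172 ] 7.18 tilt [0.001  0.0006] t 5.72 F [-0.1 -0.5 -2.2] open 0.0447
[[255.0, -0.98, 0.48, 0.02, 0.13], [255.0, -0.97, 0.5, 0.02, 0.13], [255.0, -0.96, 0.52, 0.02, 0.13], [255.0, -0.95, 0.54, 0.02, 0.13], [255.0, -0.94, 0.55, 0.02, 0.13]]
[[255.0, -0.93, 0.57, 0.02, 0.13], [255.0, -0.92, 0.59, 0.02, 0.13], [255.0, -0.91, 0.6, 0.02, 0.13], [255.0, -0.9, 0.62, 0.02, 0.13], [255.0, -0.89, 0.64, 0.02, 0.13]]
[[255.0, -0.88, 0.65, 0.02, 0.13], [255.0, -0.86, 0.67, 0.02, 0.13]]
```

Emit:
apply_moves([
  [[255,-0.98,0.48,0,0.13],[255,-0.97,0.5,0,0.13],[255,-0.96,0.52,0,0.13],[255,-0.95,0.54,0,0.13],[255,-0.94,0.55,0,0.13]],
])

```text
t: 6.35
tcp_pos: [0.529, -0.0016, 0.1703]
ee_rot: [-0.001, 0.695, 0.719, -0.001]
wrist_force: [-0.0, 0.2, -1.1]
opening: 0.0446
```

Emit:
apply_moves([
  [[255,-0.93,0.57,0,0.13],[255,-0.92,0.59,0,0.13],[255,-0.91,0.6,0,0.13],[255,-0.9,0.62,0,0.13],[255,-0.89,0.64,0,0.13]],
])

```text
t: 6.98
tcp_pos: [0.6044, -0.1153, 0.17]
ee_rot: [-0.001, 0.727, 0.687, -0.001]
wrist_force: [-0.0, 0.2, -2.4]
opening: 0.0447
```

Emit:
apply_moves([
  [[255,-0.88,0.65,0,0.13],[255,-0.86,0.67,0,0.13],[255,0,0,0.6,0],[255,0,0,0,0],[255,0,0,0,0]],
])

```text
t: 7.6
tcp_pos: [0.6342, -0.1591, 0.1559]
ee_rot: [-0.001, 0.739, 0.674, -0.0]
wrist_force: [0.8, 0.6, -1.3]
opening: 0.0446
```

```bash
python3 -c "
from h import *
plan((.6346,-.16,.0262),-5.3,255)
c=viewer.capture('wrist'); cv2.imwrite('pics/w2.png',c['img'][:,:,::-1])"
```

```text
from [ 0.6342 -0.1591  0.1559] -5.24 tilt [-0.0013  0.0008] t 7.6 F [ 0.8  0.6 -1.3] open 0.0446
[[255.0, -0.01, 0.0, 0.86, 0.0], [255.0, -0.01, 0.0, 0.86, 0.0], [255.0, -0.01, 0.0, 0.86, 0.0], [255.0, -0.01, 0.0, 0.86, 0.0], [255.0, -0.01, 0.0, 0.86, 0.0]]
[[255.0, -0.01, 0.0, 0.86, 0.0]]
```

View pics/w2.png

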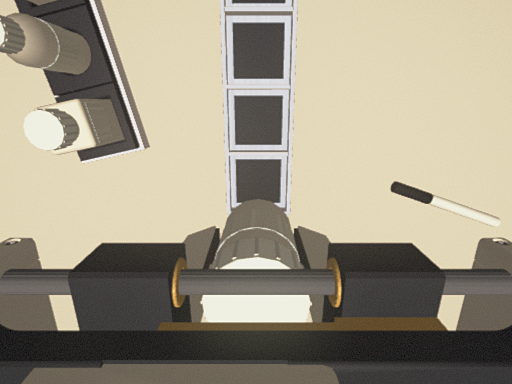

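Emit:
apply_moves([
  [[255,-0.03,0,0.95,0],[255,0,0,0.95,0],[255,0,0,0.95,0],[255,0,0,0.95,0],[255,0,0,0.8,0]],
])

```text
t: 8.28
tcp_pos: [0.6348, -0.1603, 0.041]
ee_rot: [0.0, 0.739, 0.674, 0.0]
wrist_force: [0.4, 0.1, -1.7]
opening: 0.045
```

Emit:
apply_moves([
  [[255,0,0,0.2,0],[255,0,0,0.2,0],[255,0,0,0.15,0],[255,0,0,0,0]],
])

```text
t: 8.78
tcp_pos: [0.6348, -0.161, 0.0279]
ee_rot: [0.0, 0.739, 0.674, 0.0]
wrist_force: [0.4, -0.3, -1.6]
opening: 0.0446
```

Emit:
apply_moves([
  [[255,0,0,0.08,0],[255,0,0,0,0]],
])

```text
t: 9.02
tcp_pos: [0.6347, -0.161, 0.0258]
ee_rot: [0.0, 0.739, 0.674, 0.0]
wrist_force: [-0.1, 0.6, -2.3]
opening: 0.0447
```

Emit:
apply_moves([
  [[255,0,0,0.03,0],[255,0,0,0,0],[255,0,0,0,0]],
])

```text
t: 9.4
tcp_pos: [0.6348, -0.1611, 0.0253]
ee_rot: [0.0, 0.739, 0.674, 0.0]
wrist_force: [-0.7, -0.9, 3.4]
opening: 0.0448
```

Force went from -2 to +3.4 N: foot on the floor. Release.

Emit:
apply_moves([
  [[0,0,0,0,0],[0,0,0,0,0],[0,0,0,0,0],[0,0,0,0,0]],
])

```text
t: 9.9
tcp_pos: [0.6346, -0.161, 0.0249]
ee_rot: [-0.0, 0.739, 0.674, -0.0]
wrist_force: [-0.6, -0.0, -0.4]
opening: 0.0801
```

Emit:
apply_moves([
  [[0,0,0,-0.5,0],[0,0,0,-0.95,0],[0,0,0,-0.95,0],[0,0,0,-0.95,0],[0,0,0,-0.95,0]],
])

```text
t: 10.52
tcp_pos: [0.6348, -0.1611, 0.1343]
ee_rot: [0.0, 0.739, 0.674, 0.0]
wrist_force: [0.6, -0.2, 0.3]
opening: 0.0919
```

Emit:
apply_moves([
  [[0,0,0,-0.6,0],[0,0,0,-0.5,0],[0,0,0,0,0]],
])

```text
t: 10.9
tcp_pos: [0.6351, -0.1611, 0.1607]
ee_rot: [0.0, 0.739, 0.674, 0.0]
wrist_force: [-0.6, 0.3, 0.2]
opening: 0.0917
```

```bash
python3 -c "
from h import *
plan((.463,.0475,.14),7.1)
c=viewer.capture('scene'); cv2.imwrite('pics/s3.png',c['img'][:,:,::-1])"
```

```text
from [ 0.6351 -0.1611  0.1607] -5.31 tilt [ 0.0013 -0.0002] t 10.9 F [-0.6  0.3  0.2] open 0.0917
[[0.0, 0.77, -0.76, 0.08, -0.16], [0.0, 0.78, -0.75, 0.08, -0.16], [0.0, 0.8, -0.73, 0.08, -0.16], [0.0, 0.82, -0.71, 0.08, -0.16], [0.0, 0.83, -0.69, 0.08, -0.16]]
[[0.0, 0.85, -0.68, 0.08, -0.16], [0.0, 0.86, -0.66, 0.08, -0.16], [0.0, 0.87, -0.64, 0.08, -0.16], [0.0, 0.89, -0.62, 0.08, -0.16], [0.0, 0.9, -0.6, 0.08, -0.16]]
```

View pics/s3.png

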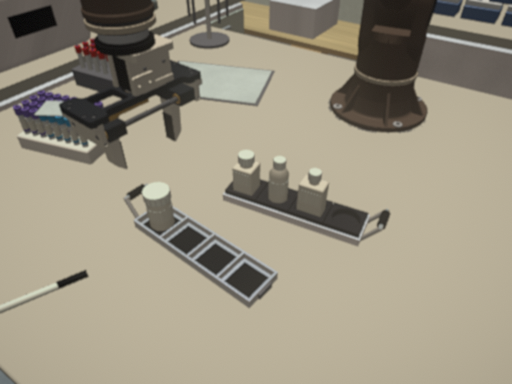

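The jar stands upright in the compartment at the rack's grip (pixel 158,207); its nest is empty at the tray's grip (345,217). Next is the flat bottle.

Emit:
apply_moves([
  [[0,0.77,-0.76,0.05,-0.16],[0,0.78,-0.75,0.05,-0.16],[0,0.8,-0.73,0.05,-0.16],[0,0.82,-0.71,0.05,-0.16],[0,0.83,-0.69,0.05,-0.16]],
])

```text
t: 11.58
tcp_pos: [0.5473, -0.056, 0.1528]
ee_rot: [-0.001, 0.7, 0.714, -0.001]
wrist_force: [-0.0, 0.6, 0.6]
opening: 0.0918
```

Emit:
apply_moves([
  [[0,0.85,-0.68,0.05,-0.16],[0,0.86,-0.66,0.05,-0.16],[0,0.87,-0.64,0.05,-0.16],[0,0.89,-0.62,0.05,-0.16],[0,0.9,-0.6,0.05,-0.16]],
])

```text
t: 12.2
tcp_pos: [0.4605, 0.0478, 0.1467]
ee_rot: [-0.0, 0.659, 0.752, -0.001]
wrist_force: [-0.3, -0.4, 0.7]
opening: 0.0918
```

Emit:
apply_moves([
  [[0,0,0,0.3,0],[0,0,0,0,0],[0,0,0,0,0]],
])

```text
t: 12.58
tcp_pos: [0.4621, 0.0465, 0.1398]
ee_rot: [0.0, 0.66, 0.751, -0.0]
wrist_force: [0.5, -0.8, 0.8]
opening: 0.092
```

```bash
python3 -c "
from h import *
plan((.463,.0475,.045),7.1)
c=viewer.capture('wrist'); cv2.imwrite('pics/w3.png',c['img'][:,:,::-1])
print(proj(c,[.463,.0475,.104]))"
```

```text
from [0.4621 0.0465 0.1398] 7.41 tilt [-0.0001 -0.0006] t 12.57 F [ 0.5 -0.8  0.8] open 0.092
[[0.0, 0.01, 0.01, 0.95, 0.01], [0.0, 0.01, 0.01, 0.95, 0.01], [0.0, 0.01, 0.01, 0.95, 0.01], [0.0, 0.01, 0.01, 0.95, 0.01]]
[[257.39885792 218.53035575]]
```

View pics/w3.png

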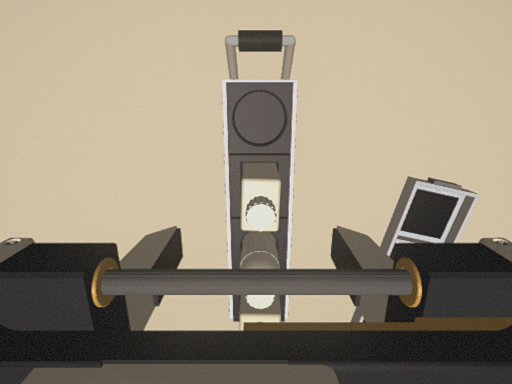

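Emit:
apply_moves([
  [[0,0.02,0.04,0.95,0],[0,0.02,0.02,0.95,0],[0,0,0,0.95,0],[0,0,0,0.95,0],[0,0,0,0,0]],
])

```text
t: 13.25
tcp_pos: [0.4623, 0.0477, 0.0439]
ee_rot: [-0.001, 0.66, 0.751, -0.001]
wrist_force: [0.3, 0.2, 0.1]
opening: 0.0918
```

Emit:
apply_moves([
  [[255,0,0,0,0],[255,0,0,0,0],[255,0,0,0,0],[255,0,0,0,0],[255,0,0,0,0]],
])

```text
t: 13.88
tcp_pos: [0.4631, 0.0486, 0.0451]
ee_rot: [0.0, 0.659, 0.752, 0.0]
wrist_force: [0.2, 0.1, -0.1]
opening: 0.0467
```

Emit:
apply_moves([
  [[255,0,0,0,0],[255,0,0,0,0]],
])

```text
t: 14.12
tcp_pos: [0.4632, 0.0485, 0.045]
ee_rot: [0.0, 0.659, 0.752, 0.0]
wrist_force: [0.7, 0.9, 1.1]
opening: 0.0318
```

Emit:
apply_moves([
  [[255,0,0,0,0],[255,0,0,-0.4,0],[255,0,0,-0.95,0],[255,0,0,-0.95,0],[255,0,0,-0.95,0]],
])

```text
t: 14.75
tcp_pos: [0.4624, 0.0483, 0.1274]
ee_rot: [-0.0, 0.659, 0.752, -0.0]
wrist_force: [0.1, 0.2, -0.9]
opening: 0.0316
```

Emit:
apply_moves([
  [[255,0,0,-0.95,0],[255,0,0,-0.7,0],[255,0,0,-0.2,0],[255,0,0,0,0]],
])

```text
t: 15.25
tcp_pos: [0.4628, 0.0485, 0.1725]
ee_rot: [-0.0, 0.659, 0.752, 0.0]
wrist_force: [-0.2, -0.2, -1.1]
opening: 0.0319
```

```bash
python3 -c "
from h import *
plan((.6407,-.0942,.165),-5.3,255)"
```

```text
from [0.4628 0.0485 0.1725] 7.49 tilt [0.     0.0002] t 15.25 F [-0.2 -0.2 -1.1] open 0.0319
[[255.0, -0.82, 0.79, 0.04, 0.2], [255.0, -0.8, 0.81, 0.04, 0.2], [255.0, -0.78, 0.83, 0.04, 0.2], [255.0, -0.75, 0.85, 0.04, 0.2], [255.0, -0.73, 0.88, 0.04, 0.2]]
[[255.0, -0.71, 0.9, 0.04, 0.2], [255.0, -0.68, 0.92, 0.04, 0.2], [255.0, -0.65, 0.93, 0.04, 0.2]]
```

Emit:
apply_moves([
  [[255,-0.82,0.79,0,0.2],[255,-0.8,0.81,0,0.2],[255,-0.78,0.83,0,0.2],[255,-0.75,0.85,0,0.2],[255,-0.73,0.88,0,0.2]],
])

```text
t: 15.88
tcp_pos: [0.5741, -0.0411, 0.1712]
ee_rot: [-0.001, 0.711, 0.704, -0.001]
wrist_force: [0.1, 0.7, -0.9]
opening: 0.0319
```

Emit:
apply_moves([
  [[255,-0.71,0.9,0,0.2],[255,-0.68,0.92,0,0.2],[255,-0.65,0.93,0,0.2],[255,0,0,0.4,0],[255,0,0,0,0]],
])

```text
t: 16.5
tcp_pos: [0.6393, -0.0934, 0.1603]
ee_rot: [-0.002, 0.739, 0.674, -0.001]
wrist_force: [0.1, -0.1, -1.2]
opening: 0.0319
```

```bash
python3 -c "
from h import *
plan((.6407,-.0942,.042),-5.3,255)
c=viewer.capture('wrist'); cv2.imwrite('pics/w4.png',c['img'][:,:,::-1])"
```

```text
from [ 0.6393 -0.0934  0.1603] -5.29 tilt [-0.004   0.0006] t 16.5 F [ 0.1 -0.1 -1.2] open 0.0319
[[255.0, -0.01, 0.01, 0.95, 0.0], [255.0, -0.01, 0.01, 0.95, 0.0], [255.0, -0.01, 0.01, 0.95, 0.0], [255.0, -0.01, 0.01, 0.95, 0.0], [255.0, -0.01, 0.01, 0.95, 0.0]]
```

View pics/w4.png

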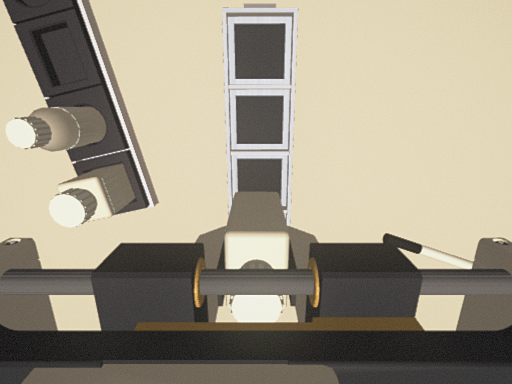

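Emit:
apply_moves([
  [[255,0,0.02,0.95,0],[255,0,0,0.95,0],[255,0,0,0.95,0],[255,0,0,0.95,0],[255,0,0,0.6,0]],
])

```text
t: 17.18
tcp_pos: [0.6406, -0.0931, 0.0515]
ee_rot: [-0.001, 0.739, 0.674, -0.0]
wrist_force: [-0.3, 0.5, -1.3]
opening: 0.0317
```

Emit:
apply_moves([
  [[255,0,0,0.2,0],[255,0,0,0.1,0],[255,0,0,0,0],[255,0,0,0,0]],
])

```text
t: 17.68
tcp_pos: [0.6419, -0.0942, 0.0456]
ee_rot: [0.0, 0.739, 0.674, 0.0]
wrist_force: [0.5, -0.4, -1.1]
opening: 0.0322
```

Needs 5.5 mm more.

Emit:
apply_moves([
  [[255,0,0,0.12,0],[255,0,0,0.06,0],[255,0,0,0.02,0],[255,0,0,0,0],[255,0,0,0,0]],
])

```text
t: 18.3
tcp_pos: [0.6414, -0.0941, 0.0401]
ee_rot: [-0.0, 0.739, 0.674, 0.0]
wrist_force: [-1.3, 0.1, 2.8]
opening: 0.0317
```

Contact (force −1.1 → +2.8 N). Release and retreat to the vial.

Emit:
apply_moves([
  [[0,0,0,0,0],[0,0,0,0,0],[0,0,0,0,0],[0,0,0,0,0],[0,0,0,0,0]],
])

```text
t: 18.92
tcp_pos: [0.6415, -0.0941, 0.0399]
ee_rot: [-0.0, 0.739, 0.674, 0.0]
wrist_force: [-0.2, 0.1, 0.1]
opening: 0.0772
```

Emit:
apply_moves([
  [[0,0,0,-0.5,0],[0,0,0,-0.95,0],[0,0,0,-0.95,0],[0,0,0,-0.95,0],[0,0,0,-0.9,0]],
])

```text
t: 19.55
tcp_pos: [0.6416, -0.0942, 0.1481]
ee_rot: [0.0, 0.739, 0.674, 0.0]
wrist_force: [-0.1, 0.3, -0.0]
opening: 0.0923
```

Emit:
apply_moves([
  [[0,0,0,0,0],[0,0,0,0,0]],
])

```text
t: 19.8
tcp_pos: [0.6411, -0.0939, 0.146]
ee_rot: [-0.0, 0.739, 0.674, -0.0]
wrist_force: [0.4, -0.1, -0.6]
opening: 0.0921
```

```bash
python3 -c "
from h import *
plan((.471,-.0175,.145),7.1)
c=viewer.capture('scene'); cv2.imwrite('pics/s4.png',c['img'][:,:,::-1])"
```

```text
from [ 0.6411 -0.0939  0.146 ] -5.3 tilt [-0.0003  0.0002] t 19.8 F [ 0.4 -0.1 -0.6] open 0.0921
[[0.0, 0.3, -0.88, 0.01, -0.19], [0.0, 0.33, -0.87, 0.01, -0.19], [0.0, 0.35, -0.86, 0.01, -0.19], [0.0, 0.37, -0.86, 0.01, -0.19], [0.0, 0.4, -0.84, 0.01, -0.19]]
[[0.0, 0.42, -0.83, 0.01, -0.19], [0.0, 0.44, -0.82, 0.01, -0.19], [0.0, 0.46, -0.81, 0.01, -0.19]]
```

View pics/s4.png

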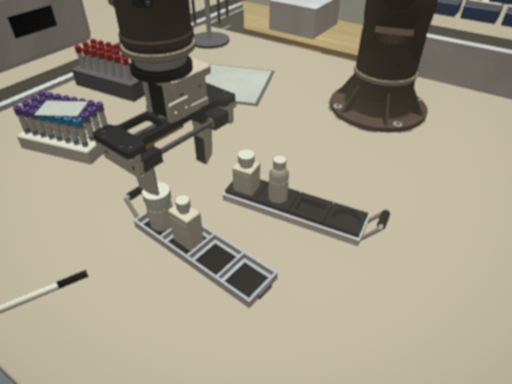

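Emit:
apply_moves([
  [[0,0.3,-0.88,0,-0.19],[0,0.33,-0.87,0,-0.19],[0,0.35,-0.86,0,-0.19],[0,0.37,-0.86,0,-0.19],[0,0.4,-0.84,0,-0.19]],
])

```text
t: 20.48
tcp_pos: [0.5341, -0.0458, 0.1454]
ee_rot: [-0.001, 0.693, 0.721, -0.001]
wrist_force: [-0.5, 0.6, 0.3]
opening: 0.0919
```

Emit:
apply_moves([
  [[0,0.42,-0.83,0,-0.19],[0,0.44,-0.82,0,-0.19],[0,0.46,-0.81,0,-0.19],[0,0,0,0,0],[0,0,0,0,0]],
])

```text
t: 21.1
tcp_pos: [0.4725, -0.0175, 0.1462]
ee_rot: [0.0, 0.664, 0.748, 0.0]
wrist_force: [-1.0, 0.5, -0.8]
opening: 0.0917
```

```bash
python3 -c "
from h import *
plan((.471,-.0175,.047),7.1)
c=viewer.capture('wrist'); cv2.imwrite('pics/w5.png',c['img'][:,:,::-1])
print(proj(c,[.471,-.0175,.108]))"
```

```text
from [ 0.4725 -0.0175  0.1462] 6.83 tilt [ 0.0005 -0.0003] t 21.1 F [-1.   0.5 -0.8] open 0.0917
[[0.0, 0.0, -0.01, 0.79, -0.01], [0.0, 0.0, -0.01, 0.79, -0.01], [0.0, 0.0, -0.01, 0.79, -0.01], [0.0, 0.0, -0.01, 0.79, -0.01], [0.0, 0.0, -0.01, 0.79, -0.01]]
[[253.92727258 218.31562911]]
```

View pics/w5.png

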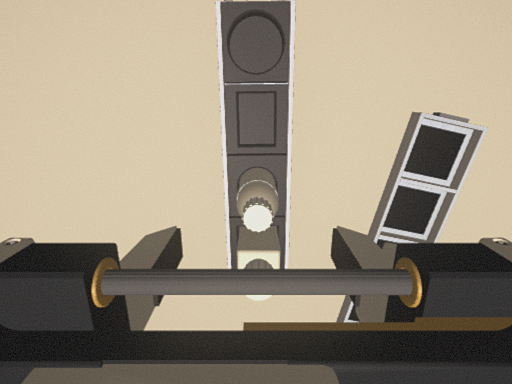

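Emit:
apply_moves([
  [[0,0,0,0.95,-0.03],[0,0,0,0.95,0],[0,0,0,0.95,0],[0,0,0,0.9,0],[0,0,0,0.2,0]],
])

```text
t: 21.78
tcp_pos: [0.4716, -0.0178, 0.0462]
ee_rot: [-0.001, 0.662, 0.749, -0.001]
wrist_force: [0.2, -0.1, 0.5]
opening: 0.0916
```

Emit:
apply_moves([
  [[255,0,0,0,0],[255,0,0,0,0],[255,0,0,0,0],[255,0,0,0,0],[255,0,0,0,0]],
])

```text
t: 22.4
tcp_pos: [0.472, -0.0172, 0.0477]
ee_rot: [0.0, 0.662, 0.749, 0.0]
wrist_force: [-0.3, 0.4, 0.1]
opening: 0.0463
```

Emit:
apply_moves([
  [[255,0,0,0,0],[255,0,0,0,0],[255,0,0,0,0]],
])

```text
t: 22.78
tcp_pos: [0.4719, -0.0172, 0.0475]
ee_rot: [0.0, 0.662, 0.749, 0.0]
wrist_force: [0.3, -0.3, 0.9]
opening: 0.0355
```

Emit:
apply_moves([
  [[255,0,0,-0.4,0],[255,0,0,-0.95,0],[255,0,0,-0.95,0],[255,0,0,-0.95,0],[255,0,0,-0.95,0]],
])

```text
t: 23.4
tcp_pos: [0.4715, -0.0174, 0.1538]
ee_rot: [-0.0, 0.662, 0.749, -0.0]
wrist_force: [0.3, 0.7, -1.2]
opening: 0.0354
```

Emit:
apply_moves([
  [[255,0,0,-0.6,0],[255,0,0,-0.2,0],[255,0,0,0,0]],
])

```text
t: 23.78
tcp_pos: [0.4717, -0.0172, 0.1723]
ee_rot: [-0.0, 0.662, 0.75, -0.0]
wrist_force: [1.3, 0.7, -0.7]
opening: 0.0356
```

```bash
python3 -c "
from h import *
plan((.6467,-.0284,.165),-5.3,255)"
```

```text
from [ 0.4717 -0.0172  0.1723] 7.1 tilt [-0.0002  0.0001] t 23.77 F [ 1.3  0.7 -0.7] open 0.0356
[[255.0, -0.16, 0.86, 0.04, 0.19], [255.0, -0.14, 0.87, 0.04, 0.19], [255.0, -0.12, 0.87, 0.04, 0.19], [255.0, -0.09, 0.87, 0.04, 0.19], [255.0, -0.07, 0.87, 0.04, 0.19]]
[[255.0, -0.05, 0.88, 0.04, 0.19], [255.0, -0.02, 0.88, 0.04, 0.19], [255.0, 0.0, 0.88, 0.04, 0.19]]
```

Emit:
apply_moves([
  [[255,-0.16,0.86,0,0.19],[255,-0.14,0.87,0,0.19],[255,-0.12,0.87,0,0.19],[255,-0.09,0.87,0,0.19],[255,-0.07,0.87,0,0.19]],
])

```text
t: 24.4
tcp_pos: [0.5812, -0.0241, 0.1711]
ee_rot: [-0.001, 0.711, 0.704, -0.001]
wrist_force: [-0.4, -0.4, -0.6]
opening: 0.0351
```

Emit:
apply_moves([
  [[255,-0.05,0.88,0,0.19],[255,-0.02,0.88,0,0.19],[255,0,0.88,0,0.19],[255,0,0,0.4,0],[255,0,0,0,0]],
])

```text
t: 25.02
tcp_pos: [0.6452, -0.0281, 0.1603]
ee_rot: [-0.001, 0.738, 0.675, -0.002]
wrist_force: [0.2, -0.4, -0.9]
opening: 0.0354
```

```bash
python3 -c "
from h import *
plan((.6467,-.0284,.0425),-5.3,255)
c=viewer.capture('wrist'); cv2.imwrite('pics/w6.png',c['img'][:,:,::-1])"
```

```text
from [ 0.6452 -0.0281  0.1603] -5.05 tilt [-0.004  -0.0002] t 25.02 F [ 0.2 -0.4 -0.9] open 0.0354
[[255.0, -0.0, 0.01, 0.94, 0.01], [255.0, -0.0, 0.01, 0.94, 0.01], [255.0, -0.0, 0.01, 0.94, 0.01], [255.0, -0.0, 0.01, 0.94, 0.01], [255.0, -0.0, 0.01, 0.94, 0.01]]
```

View pics/w6.png

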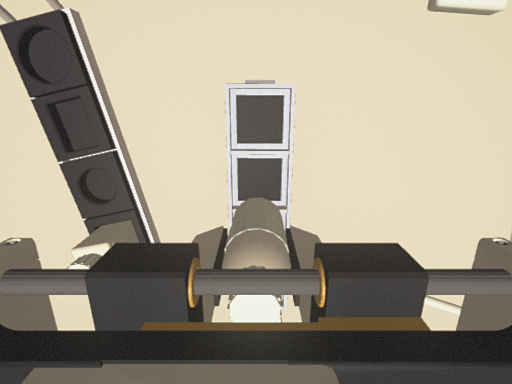

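Emit:
apply_moves([
  [[255,0,0,0.95,0.02],[255,0,0,0.95,0],[255,0,0,0.95,0],[255,0,0,0.95,0],[255,0,0,0.7,0]],
])

```text
t: 25.7
tcp_pos: [0.6462, -0.0279, 0.0492]
ee_rot: [-0.0, 0.739, 0.674, -0.0]
wrist_force: [0.2, 0.5, -1.0]
opening: 0.0355
```

Emit:
apply_moves([
  [[255,0,0,0.1,0],[255,0,0,0,0],[255,0,0,0,0]],
])

```text
t: 26.08
tcp_pos: [0.6477, -0.0282, 0.0485]
ee_rot: [0.0, 0.739, 0.674, 0.001]
wrist_force: [-0.1, 0.6, -0.8]
opening: 0.0358
```

Emit:
apply_moves([
  [[255,0,0,0.14,0],[255,0,0,0.06,0],[255,0,0,0.04,0],[255,0,0,0,0],[255,0,0,0,0]],
])

```text
t: 26.7
tcp_pos: [0.6473, -0.0281, 0.0425]
ee_rot: [0.0, 0.739, 0.674, 0.0]
wrist_force: [-2.6, 1.3, 8.7]
opening: 0.0352
```

Contact (+8.7 N); release.

Emit:
apply_moves([
  [[0,0,0,0,0],[0,0,0,0,0],[0,0,0,0,0],[0,0,0,0,0],[0,0,0,0,0]],
])

```text
t: 27.32
tcp_pos: [0.6471, -0.0281, 0.0414]
ee_rot: [-0.0, 0.739, 0.674, -0.0]
wrist_force: [-0.6, 0.6, 0.4]
opening: 0.0806
```

Emit:
apply_moves([
  [[0,0,0,-0.5,0],[0,0,0,-0.95,0],[0,0,0,-0.95,0],[0,0,0,-0.95,0],[0,0,0,-0.9,0]],
])

```text
t: 27.95
tcp_pos: [0.6473, -0.0282, 0.1496]
ee_rot: [0.0, 0.739, 0.674, 0.0]
wrist_force: [0.5, -0.5, 0.7]
opening: 0.0917
```

Emit:
apply_moves([
  [[0,0,0,0,0],[0,0,0,0,0]],
])

```text
t: 28.2
tcp_pos: [0.6468, -0.028, 0.1475]
ee_rot: [-0.0, 0.739, 0.674, -0.0]
wrist_force: [-0.1, -0.4, 0.9]
opening: 0.0916
```

```bash
python3 -c "
from h import *
plan((.4795,-.0825,.14),7.1)
c=viewer.capture('scene'); cv2.imwrite('pics/s5.png',c['img'][:,:,::-1])"
```

```text
from [ 0.6468 -0.028   0.1475] -5.22 tilt [-0.0003  0.0002] t 28.2 F [-0.1 -0.4  0.9] open 0.0916
[[0.0, -0.35, -0.81, 0.04, -0.19], [0.0, -0.33, -0.82, 0.04, -0.19], [0.0, -0.3, -0.83, 0.04, -0.19], [0.0, -0.28, -0.83, 0.04, -0.19], [0.0, -0.26, -0.84, 0.04, -0.19]]
[[0.0, -0.24, -0.85, 0.04, -0.19], [0.0, -0.21, -0.85, 0.04, -0.19], [0.0, -0.19, -0.86, 0.04, -0.19]]
```

View pics/s5.png

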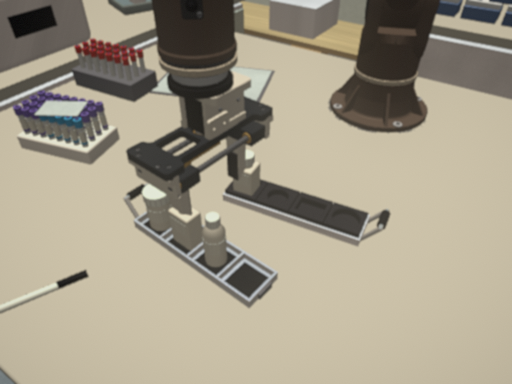

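The vial stands upright in compartment three (213,240). Last is the square bottle.

Emit:
apply_moves([
  [[0,-0.35,-0.81,0,-0.19],[0,-0.33,-0.82,0,-0.19],[0,-0.3,-0.83,0,-0.19],[0,-0.28,-0.83,0,-0.19],[0,-0.26,-0.84,0,-0.19]],
])

```text
t: 28.88
tcp_pos: [0.5411, -0.0623, 0.1469]
ee_rot: [-0.001, 0.692, 0.722, -0.001]
wrist_force: [-0.2, 1.0, -0.3]
opening: 0.0917
```

Emit:
apply_moves([
  [[0,-0.24,-0.85,0,-0.19],[0,-0.21,-0.85,0,-0.19],[0,-0.19,-0.86,0,-0.19],[0,0,0,0,0],[0,0,0,0,0]],
])

```text
t: 29.5
tcp_pos: [0.4803, -0.0821, 0.1476]
ee_rot: [0.0, 0.663, 0.749, 0.0]
wrist_force: [0.4, 0.1, -0.3]
opening: 0.0914
```

```bash
python3 -c "
from h import *
plan((.4795,-.0825,.039),7.1)
c=viewer.capture('wrist'); cv2.imwrite('pics/w7.png',c['img'][:,:,::-1])
print(proj(c,[.4795,-.0825,.098]))"
```

```text
from [ 0.4803 -0.0821  0.1476] 6.92 tilt [0.0003 0.0001] t 29.5 F [ 0.4  0.1 -0.3] open 0.0914
[[0.0, -0.0, -0.01, 0.87, -0.0], [0.0, -0.0, -0.01, 0.87, -0.0], [0.0, -0.0, -0.01, 0.87, -0.0], [0.0, -0.0, -0.01, 0.87, -0.0], [0.0, -0.0, -0.01, 0.87, -0.0]]
[[254.98067556 213.14643374]]
```

View pics/w7.png

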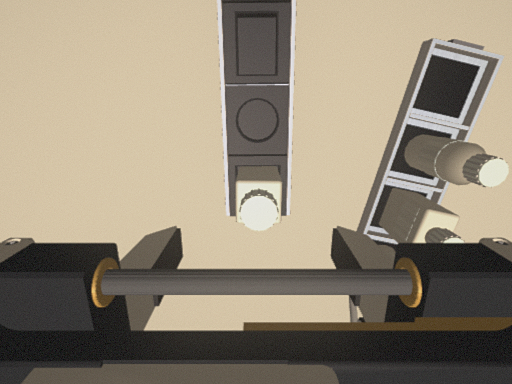

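Emit:
apply_moves([
  [[0,0,0,0.95,0],[0,0,0,0.95,0],[0,0,0,0.95,0],[0,0,0,0.95,0],[0,0,0,0.53,0]],
])

```text
t: 30.18
tcp_pos: [0.4798, -0.0822, 0.0382]
ee_rot: [-0.0, 0.663, 0.749, -0.0]
wrist_force: [-0.5, -0.5, -0.3]
opening: 0.0919
```

Emit:
apply_moves([
  [[255,0,0,0,0],[255,0,0,0,0],[255,0,0,0,0],[255,0,0,0,0],[255,0,0,0,0]],
])

```text
t: 30.8
tcp_pos: [0.4798, -0.0824, 0.0398]
ee_rot: [0.0, 0.663, 0.749, 0.0]
wrist_force: [-0.2, -0.2, -0.4]
opening: 0.0463
```

Emit:
apply_moves([
  [[255,0,0,0,0],[255,0,0,0,0],[255,0,0,0,0]],
])

```text
t: 31.18
tcp_pos: [0.4801, -0.0824, 0.0397]
ee_rot: [0.0, 0.663, 0.749, 0.0]
wrist_force: [2.4, 0.8, 3.6]
opening: 0.0399
```

Emit:
apply_moves([
  [[255,0,0,-0.4,0],[255,0,0,-0.95,0],[255,0,0,-0.95,0],[255,0,0,-0.95,0],[255,0,0,-0.95,0]],
])

```text
t: 31.8
tcp_pos: [0.4784, -0.0827, 0.1454]
ee_rot: [-0.001, 0.663, 0.748, -0.001]
wrist_force: [0.8, 1.2, -1.6]
opening: 0.04
```

Emit:
apply_moves([
  [[255,0,0,-0.6,0],[255,0,0,-0.2,0],[255,0,0,0,0]],
])

```text
t: 32.17
tcp_pos: [0.4793, -0.0824, 0.1643]
ee_rot: [-0.0, 0.663, 0.749, -0.0]
wrist_force: [0.2, 1.4, -1.3]
opening: 0.0401
```

```bash
python3 -c "
from h import *
plan((.6528,.0373,.16),-5.3,255)"
```

```text
from [ 0.4793 -0.0824  0.1643] 6.94 tilt [-0.0004  0.0001] t 32.17 F [ 0.2  1.4 -1.3] open 0.0401
[[255.0, 0.49, 0.93, 0.02, 0.19], [255.0, 0.51, 0.92, 0.02, 0.19], [255.0, 0.54, 0.91, 0.02, 0.19], [255.0, 0.56, 0.89, 0.02, 0.19], [255.0, 0.59, 0.88, 0.02, 0.19]]
[[255.0, 0.61, 0.86, 0.02, 0.19], [255.0, 0.63, 0.84, 0.02, 0.19], [255.0, 0.65, 0.83, 0.02, 0.19]]
```

Emit:
apply_moves([
  [[255,0.49,0.93,0,0.19],[255,0.51,0.92,0,0.19],[255,0.54,0.91,0,0.19],[255,0.56,0.89,0,0.19],[255,0.59,0.88,0,0.19]],
])

```text
t: 32.8
tcp_pos: [0.5881, -0.0072, 0.1632]
ee_rot: [-0.001, 0.712, 0.703, -0.001]
wrist_force: [0.3, -0.6, -1.3]
opening: 0.0399
```

Emit:
apply_moves([
  [[255,0.61,0.86,0,0.19],[255,0.63,0.84,0,0.19],[255,0.65,0.83,0,0.19],[255,0,0,0.2,0],[255,0,0,0,0]],
])

```text
t: 33.42
tcp_pos: [0.6518, 0.0364, 0.1579]
ee_rot: [-0.001, 0.739, 0.674, -0.001]
wrist_force: [-0.4, -0.2, -0.2]
opening: 0.0401
```

```bash
python3 -c "
from h import *
plan((.6528,.0373,.0347),-5.3,255)
c=viewer.capture('wrist'); cv2.imwrite('pics/w8.png',c['img'][:,:,::-1])"
```

```text
from [0.6518 0.0364 0.1579] -5.24 tilt [-0.0029 -0.0009] t 33.42 F [-0.4 -0.2 -0.2] open 0.0401
[[255.0, 0.01, 0.01, 0.82, 0.0], [255.0, 0.01, 0.01, 0.82, 0.0], [255.0, 0.01, 0.01, 0.82, 0.0], [255.0, 0.01, 0.01, 0.82, 0.0], [255.0, 0.01, 0.01, 0.82, 0.0]]
[[255.0, 0.01, 0.01, 0.82, 0.0]]
```

View pics/w8.png

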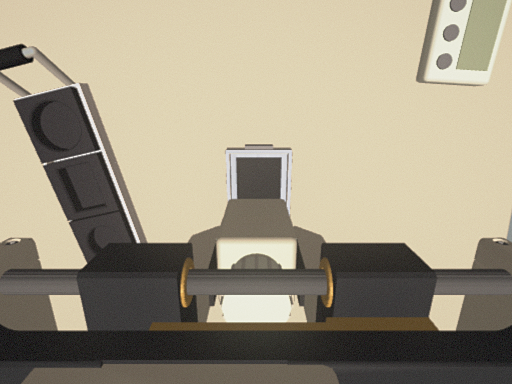

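Aligned; needs 4.93 units down.

Emit:
apply_moves([
  [[255,0,0,0.95,0],[255,0,0,0.95,0],[255,0,0,0.95,0],[255,0,0,0.95,0],[255,0,0,0.8,0]],
])

```text
t: 34.1
tcp_pos: [0.6525, 0.0365, 0.0437]
ee_rot: [-0.0, 0.739, 0.674, -0.0]
wrist_force: [0.3, -0.3, -1.7]
opening: 0.0395
```

Emit:
apply_moves([
  [[255,0,0,0.2,0],[255,0,0,0,0],[255,0,0,0,0]],
])

```text
t: 34.48
tcp_pos: [0.6538, 0.0371, 0.0404]
ee_rot: [0.0, 0.739, 0.674, 0.001]
wrist_force: [0.7, 0.5, -0.5]
opening: 0.0399
```

Emit:
apply_moves([
  [[255,0,0,0.12,0],[255,0,0,0.06,0],[255,0,0,0.04,0],[255,0,0,0,0],[255,0,0,0,0]],
])

```text
t: 35.1
tcp_pos: [0.6532, 0.0373, 0.0347]
ee_rot: [-0.0, 0.739, 0.674, 0.0]
wrist_force: [-3.1, 0.5, 7.2]
opening: 0.0398
```

Emit:
apply_moves([
  [[0,0,0,0,0],[0,0,0,0,0],[0,0,0,0,0],[0,0,0,0,0],[0,0,0,0,0]],
])

```text
t: 35.72
tcp_pos: [0.6531, 0.0371, 0.0339]
ee_rot: [0.0, 0.739, 0.674, -0.0]
wrist_force: [1.0, -0.3, -0.0]
opening: 0.0851
```

Emit:
apply_moves([
  [[0,0,0,-0.5,0],[0,0,0,-0.95,0],[0,0,0,-0.95,0],[0,0,0,-0.95,0],[0,0,0,-0.9,0]],
])

```text
t: 36.35
tcp_pos: [0.6533, 0.0371, 0.1421]
ee_rot: [0.0, 0.739, 0.674, 0.0]
wrist_force: [-0.1, 0.7, 0.2]
opening: 0.0919
```

Emit:
apply_moves([
  [[0,0,0,-0.9,0],[0,0.5,-0.5,-0.5,0],[0,0.9,-0.9,0,0],[0,0.9,-0.9,0,0],[0,0.9,-0.9,0,0]],
])

```text
t: 36.98
tcp_pos: [0.5789, 0.1259, 0.1753]
ee_rot: [-0.0, 0.738, 0.674, -0.0]
wrist_force: [-0.1, -0.1, 0.5]
opening: 0.092
```

Emit:
apply_moves([
  [[0,0.9,-0.9,0,0],[0,0.9,-0.9,0,0],[0,0.9,-0.9,0,0],[0,0.9,-0.5,0,0],[0,0.9,-0.5,0,0]],
])

```text
t: 37.6
tcp_pos: [0.497, 0.2461, 0.1754]
ee_rot: [-0.0, 0.738, 0.675, -0.0]
wrist_force: [0.9, -0.0, 0.0]
opening: 0.0918
```

Emit:
apply_moves([
  [[0,0.9,0,0,0],[0,0.9,0,0,0],[0,0,0,0,0],[0,0,0,0,0]],
])

```text
t: 38.1
tcp_pos: [0.5034, 0.2885, 0.175]
ee_rot: [0.0, 0.739, 0.674, -0.0]
wrist_force: [-0.6, -0.8, 0.3]
opening: 0.0917
```

```bash
python3 -c "
from h import *
for n in('scene','top'):
  c=viewer.capture(n); im=c['img'][:,:,::-1]
  im=im[150:310,110:300] if n=='scene' else im[100:290,130:400]
  cv2.imwrite(f'pics/f_{n}.png',cv2.resize(im,None,fx=2.9,fy=2.9,interpolation=cv2.INTER_CUBIC))
s=manip.sense(); print(s['tcp_pos'],s['t'])"
```

```text
[0.50337384 0.288157   0.1751785 ] 38.2
```

View pics/f_scene.png

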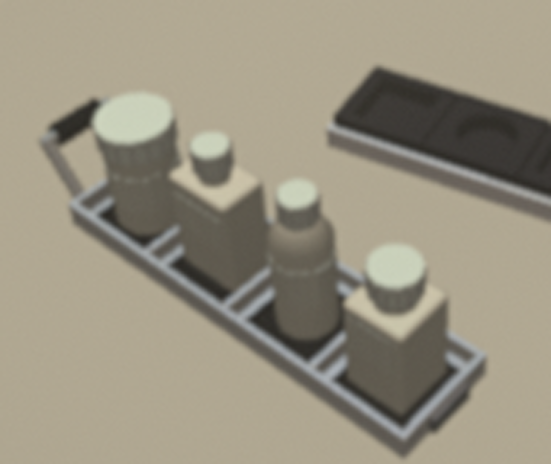

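View pics/f_top.png

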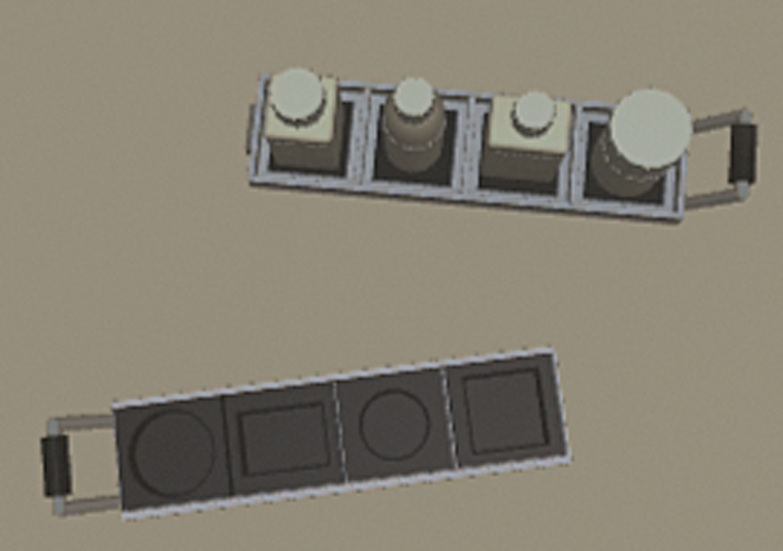

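```bash
python3 -c "
from h import *
c=viewer.capture('top')
for u,z,r in zip([(650,128),(534,113),(414,98),(298,96)],(.083,.099,.103,.093),[(.6346,-.16),(.6407,-.0942),(.6467,-.0284),(.6528,.0373)]):
  p=ray(c,[np.array(u)/2.9+[130,100]],z)[0]; print((p[:2]-r).round(4))
print(manip.close_job())"
```

```text
[-0.0014  0.0001]
[-0.0036  0.0004]
[-0.0022 -0.0001]
[-0.0036 -0.0016]
the job is handed in; nothing more can be done
None
```

All four bottles are in the aluminium rack in run order, counted from the rack's grip: jar, flat, vial, square. The job was handed in at about 38 s of the 104 s allowed.

- **Setting down:** I lowered each bottle until the wrist force showed its foot on the compartment floor (3 to 9 N), then opened the gripper.
- **Final check:** In the last top and scene pictures all four stand upright, one per compartment. Their cap centres are within 4 mm of the compartment centres, against the 16 mm allowed. The tray nests are empty and the arm is clear of everything.
- **Small disagreements:** While picking up the bottles, the wrist camera's sideways position differed from the top-view measurement by about 1 mm. The first approach overshot by 5 mm because the arm lagged its commands, and I corrected it before gripping. No check failed.

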